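# Inspect the fume extractor's filter plate

## Task

Check the filter of the welding bench's fume extractor: take the cover of the grey filter housing by its bar and swing it right back so that it stays open, then draw out the mesh filter plate by the bar grip on its top, leaving the solid plate with the round knob in its bay. Hold the filter plate upright and still in front of the inspection lamp, centred on the lit face, with the mesh square to it and about 80 mm away. Finish while holding it there, with the cover still open, the plate touching neither lamp nor housing, and the other things on the bench left where they are.

Things in the scene. Friction and masses are not known exactly. Their poses are not given: they have to be found in the camera images.
- cover (a joint): Hinge angle of the grey sheet cover of the fume filter housing (120 x 200 mm, 41 mm tall, 0.3 kg): 0 shut, 1.9 fully back at its stop. It falls shut if let go before about upright; from about 1.5 on it stays back by itself or falls on to the stop. About 2 N at the bar lift it.
- cover_bar (a point): Middle of the cover's round handle bar: 10 mm thick, 100 mm long, parallel to the hinge, carried 45 mm out in front of the cover's front wall by an arm at each end. Shut, it is 110 mm above the bench, 165 mm before and 20 mm above the hinge line. Round, so it can turn between the fingers as the cover swings. Axes as housing when shut, turning with the cover.
- cover_hinge (a point): Middle of the cover's hinge line, on the housing's rear top edge, 90 mm above the bench. Axes as housing; the hinge runs along y and the bar rises and then goes over towards +x.
- housing: Grey fume filter housing fixed to the bench, 120 (x) x 200 (y) x 90 mm, open at the top under the cover. Origin: centre of its underside; -x is the handle side, +x the hinge side. Two bays at y = +-45 mm, in either order, each hold one plate upright, facing y, in guides with 2 mm play each way. Floor 8 mm up; the plates' grips stand 14 to 30 mm above the rim, hidden under the shut cover.
- filter: The filter plate: steel frame with wire mesh, 104 (x) x 6 (y) x 84 mm (z), 0.15 to 0.31 kg, with a straight bar grip on top. Origin: middle of its lower edge; y is across its face, z up. It slides straight up out of its bay.
- filter_grip (a point): Centre of the filter plate's bar grip, 104 mm above its lower edge: 60 mm long (x), 12 mm thick (y), 16 mm high; a 6 mm thick, 30 mm wide neck of 12 mm joins it to the plate.
- filter_mid (a point): Middle of the filter plate's mesh, 42 mm above its lower edge and 62 mm below the grip's centre. Axes as filter.
- blank: The blanking plate in the other bay: solid steel, same size of plate, told by its round knob (24 mm) on top instead of a bar. Origin: middle of its lower edge. Stays where it is.
- lamp: Inspection lamp fixed to the bench, its lit face turned towards the housing's side: upright black panel, 130 wide (x), 30 thick, from 75 to 185 mm above the bench, on a foot that reaches 20 mm in front of the lit face. Origin: on the bench under its lit face; y points straight out of the lit face, z up.
- lamp_face (a point): Centre of the lamp's lit white face, 130 mm above the bench. Axes as lamp (y straight out of the face).
- block: Bystander: drilled aluminium block, 60 x 50 x 70 mm. Leave alone.
- vblock: Bystander: dark steel V-block, 50 x 80 x 55 mm. Leave alone.
- collar: Bystander: steel shaft collar lying flat, outside diameter 60, 30 mm high. Leave alone.
- rod_cup: Bystander: dark steel cup, diameter 52, 80 mm high, with filler rods standing about 175 mm high. Leave alone.
- brush: Bystander: hand brush lying on the bench. Leave alone.
- spanner: Bystander: steel spanner lying on the bench. Leave alone.
- weld_square: Bystander: red welding square, 90 x 16 x 90 mm, standing. Leave alone.
Not all that is in view belongs to the job. Leave any purple or red look-alike of the housing alone. Leave any yellow look-alike of the lamp alone.

How it is judged:
By the outcome, as a careful person would: the job done as asked, in the order asked, and still so for the second after the job is handed in, while the arm keeps its last pose, push and grip.
It also fails if it takes over 58 s, if anything falls off the work surface, if the arm or the gripper's body presses on something with over 40 N, if the wrist force passes 120 N, or if a joint passes its speed limit or range.

## Robot

A 7-joint arm with a two-finger parallel gripper is mounted at the origin on the work surface. World frame = base frame: x ahead of the robot, y to its left, z up, the work surface at z = 0. Lengths are in m, angles in rad, forces in N, time in s.
With the tool pointing down it reaches from about 0.425 to 0.875 m from the base axis. Payload 9.9 kg.
Tool frame: the origin (TCP) lies at the very end of the fingers, on their centre line; the grasp point (between the pads) lies 19 mm behind it; z points along the fingers, y is the line along which they close (so a half turn about z gives the same grasp; the last joint's range is limited). The gripper opens to 85 mm and grips with 20 to 120 N. Pads are 22 mm wide; open, the fingers measure 114 mm over their backs; the gripper's body (76 mm by 85 mm) begins 54 mm behind the grasp point. The pads swing forward as they close: fully open they stand 13 mm farther back than shut.
Start: joints at [1.237, 0.576, 0.025, 1.437, -0.015, 1.129, -0.057], TCP at [0.167, -0.654, 0.231] pointing down, gripper open.
Joint ranges: [-2.76, 2.76], [-0.34, 2.15], [-1.52, 1.57], [0.19, 2.46], [-1.09, 4.23], [0.17, 1.99], [-2.82, 2.82]. Speed limits (rad/s): [2.22, 2.22, 3.01, 3.01, 3.14, 3.14, 3.14].

## Interface

Orientations are given as a unit quaternion [w, x, y, z].
In Python, from workcell import robot gives the robot as it stands.
- The arm moves only by the shell command python3 -m jog 'ROWS' [OPENING]. ROWS is JSON, a list of rows, each a list of 2 entries, a list of its own where there are three numbers: the shift along the tool's x, y, z in units of 15 cm (1.0 is 15 cm), then the turn about the tool's z in units of 120 degrees (1.0 is 120 degrees). A call has 1 to 20 rows; each row is the pose to reach, as a shift and turn from the pose commanded when the call began, along the tool's axes at that moment; what a row does not reach only later rows make up. A row lasts 1/12 s, in which the tool goes at most 41.7 mm and 7.16 degrees, less where a joint would pass 70% of its speed; a pose out of reach is approached as far as the arm can. A call with a number of a shift or a turn outside -1 to 1 is refused whole. A call with a gripper value outside its range is refused whole. OPENING is the opening, from 0 (shut) to 1 (fully open), set as the call begins (- or left out, the last holds). The fingers move at their own pace and stop on an object; the grip force is fixed at half the most. Time passes only in rows, so rows that repeat a pose let the fingers close. It gives the time, the measured TCP pose, the force, the opening and the grip force at its end, in the units of the state.
- robot.read_state(): the state, without advancing time (a new reading comes with each control period).
- robot.snapshot(name): name is "scene" or "top" or "wrist"; returns a dict with "pixels" (400x640x3 uint8, red, green, blue), "z_map" (400x640 float32, m along the optical axis (not along the pixel's ray), 0 where there is no reading), "vertical_fov" (degrees; the focal length in pixels is half the picture's height over the tangent of half this angle, whatever the lens; pixels are square), "cx", "cy" (the principal point, pixels), "world_from_camera" (4x4, takes a point from camera to world coordinates); the wrist camera has in their place "hand_eye" (4x4, takes a point from camera to tool coordinates, whose origin is the TCP and whose axes are the flange's). Camera axes: x right, y down, z forward; pixel columns grow to the right and rows downward; lengths in m; the calibration is good to about 2 mm. A picture is of the moment at which its call begins: read the wrist's pose just before it.
- robot.close_job(): hands the job in; it is judged then, once.
Trained networks look in the newest picture that a camera, given by its name, has taken for a name from the list of things; names that differ only in an ending like _2 or _b are one class to them, and where a whole thing is asked for, a point or a joint stands for the part that bears it (a point fixed in the world has none). Each returns a list of dicts, best first, with "conf" (0 to 1); they miss things now and then, are a little off and sometimes report something else, mostly with a low value. They report only what shows in the picture. A call takes as long as a camera call. They do not tell look-alikes from the thing itself.
- robot.recognise(camera, label): "bbox" ([left, top, right, bottom] in pixels, round what is visible of it).
The state is a dict: "t": time; "q": joint angles; "joint_vel": joint speeds; "joint_torque": joint torques, N m; "tcp_pos": TCP position; "orientation": TCP orientation; "wrist_force": force on the tool from outside, world axes, zero at the start; "ft_torque": the same for the moment, N m; "finger_gap": opening from 0.0 (shut) to 1.0 (fully open); "gripper_force": force on a finger pad.
Only numpy, scipy, OpenCV 4.12 (cv2) and the standard library are available. Lean on these libraries where they do the work, as an engineer would, in place of code of your own. Each camera call takes 0.05 s, during which the arm holds its last target. There are 200 camera calls.

## Working session

There is one attempt and no reset: what is moved stays moved. The work goes in short steps, Python scripts to look and compute and a shell command to move; the robot and the scene stay as the last step left them, time stands still between calls to the robot, and variables do not carry over. Pictures are saved under pics/ and viewed, at most 10 in all, crops included, and the job is handed in when it is done.

```bash
mkdir -p pics; ls; cat > h.py <<'E'
import numpy as np,cv2
from workcell import robot
from scipy.spatial.transform import Rotation as R
def snap(n):
    st=robot.read_state(); s=robot.snapshot(n)
    if 'world_from_camera' in s: T=np.array(s['world_from_camera'])
    else:
        W=np.eye(4); q=st['orientation']; W[:3,:3]=R.from_quat([q[1],q[2],q[3],q[0]]).as_matrix(); W[:3,3]=st['tcp_pos']
        T=W@np.array(s['hand_eye'])
    z=np.asarray(s['z_map']); f=200/np.tan(np.radians(s['vertical_fov'])/2)
    v,u=np.mgrid[0:400,0:640]
    P=np.stack([(u-s['cx'])/f*z,(v-s['cy'])/f*z,z],-1)@T[:3,:3].T+T[:3,3]
    P[z==0]=np.nan
    return s,P,T,f
def save(s,name,box=None,k=1):
    im=cv2.cvtColor(s['pixels'],cv2.COLOR_RGB2BGR)
    if box: im=im[box[1]:box[3],box[0]:box[2]]
    cv2.imwrite('pics/'+name,cv2.resize(im,None,fx=k,fy=k,interpolation=cv2.INTER_CUBIC))
E
python3 - <<'E'
from h import *
np.set_printoptions(precision=3,suppress=True)
ims=[]
for n in('scene','top'):
    s,P,T,f=snap(n); ims.append(s['pixels'][:,:,::-1]); print(n,T[:3,3],f)
    for l in('housing','cover_bar','lamp','block','vblock','collar','rod_cup','brush','spanner','weld_square'):
        for d in robot.recognise(n,l)[:3]:
            b=[int(x) for x in d['bbox']]; Q=P[b[1]:b[3],b[0]:b[2]].reshape(-1,3); Q=Q[Q[:,2]>0.015]
            print(l,round(d['conf'],2),b,np.nanmedian(Q,0) if len(Q) else '',np.nanpercentile(Q[:,2],98) if len(Q) else '')
    cv2.imwrite(f'pics/{n}0.png',ims[-1])
print(robot.read_state())
E
```

```text
pics
scene [1.146 0.    1.148] 430.31049080156544
housing 0.88 [132, 118, 219, 189] [ 0.403 -0.556  0.127] 0.13443692062364967
housing 0.82 [234, 95, 314, 164] [ 0.281 -0.267  0.127] 0.1345429408349723
housing 0.71 [293, 184, 369, 263] [ 0.596 -0.044  0.129] 0.13409612922639716
cover_bar 0.96 [293, 181, 373, 243] [ 0.576 -0.047  0.13 ] 0.13428485861816877
cover_bar 0.83 [237, 94, 309, 150] [ 0.272 -0.273  0.129] 0.13469222123543437
cover_bar 0.69 [132, 118, 209, 169] [ 0.392 -0.562  0.129] 0.13472846223148435
lamp 0.79 [369, 129, 405, 204] [0.392 0.084 0.17 ] 0.18778389491465236
lamp 0.63 [462, 163, 502, 238] [0.456 0.37  0.158] 0.18750191854974274
lamp 0.28 [249, 179, 270, 201] [ 0.449 -0.288  0.028] 0.034321018581879734
block 0.93 [209, 183, 238, 210] [ 0.498 -0.376  0.066] 0.07362144568902004
block 0.38 [292, 183, 368, 265] [ 0.596 -0.044  0.129] 0.13405452980169094
vblock 0.83 [203, 227, 237, 254] [ 0.64  -0.366  0.039] 0.058441047964879964
vblock 0.5 [290, 182, 373, 263] [ 0.595 -0.042  0.129] 0.13405313420059545
collar 0.85 [248, 181, 267, 202] [ 0.453 -0.29   0.028] 0.03432217
[... 1552 characters left out ...]
 221] [ 0.551 -0.045  0.129] 0.13897634647248702
spanner 0.73 [211, 154, 253, 165] [0.725 0.215 0.017] 0.019236367776646474
weld_square 0.55 [335, 140, 339, 161] [ 0.73  -0.176  0.081] 0.0942301156631458
{'t': 1.1, 'q': array([ 1.237,  0.576,  0.025,  1.437, -0.015,  1.129, -0.056]), 'joint_vel': array([-0.   ,  0.002,  0.001,  0.001,  0.   , -0.001, -0.001]), 'joint_torque': array([  0.   , -76.553,   2.249, -28.631,   0.015,   0.003,   0.   ]), 'tcp_pos': array([ 0.167, -0.654,  0.231]), 'orientation': array([-0.   ,  0.992,  0.125, -0.   ]), 'wrist_force': array([ 0.371,  0.282, -0.256]), 'ft_torque': array([-0.022, -0.038,  0.015]), 'gripper_force': 0.0, 'finger_gap': 0.9995941930749903}
```

View pics/scene0.png

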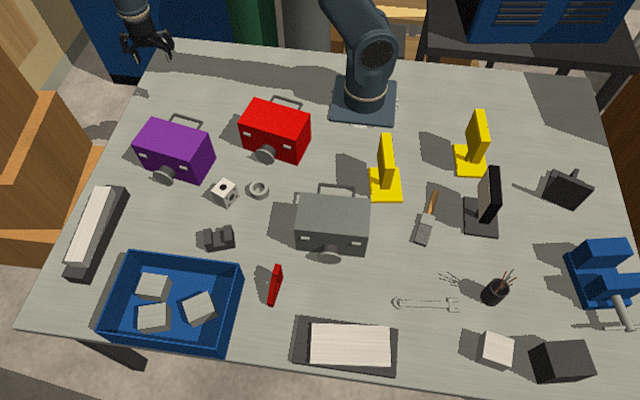

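View pics/top0.png

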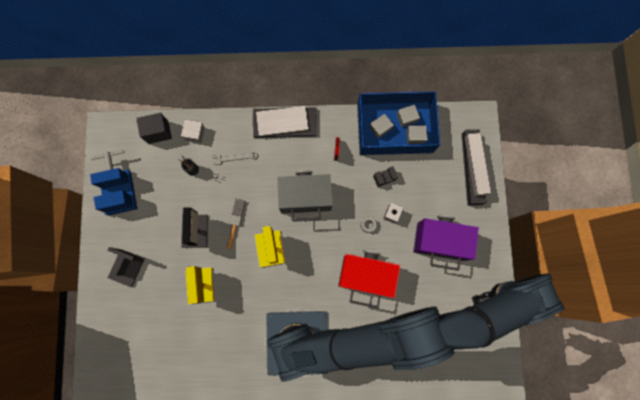

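The scene view has three housings: purple (175,150), red (275,130) and grey (332,222). The grey one fits the description, and its bar at (337,190) faces the robot. The lamps are yellow (385,170), yellow (473,145) and black (485,200). The black one fits: it has a foot and faces the housing's side. The dark slanted thing at (568,190) is a different object. Next I'll measure the grey housing and black lamp and check both in one crop.

```bash
python3 - <<'E'
from h import *
np.set_printoptions(precision=4,suppress=True)
for n in('scene','top'):
    s,P,T,f=snap(n)
    if n=='scene': save(s,'crop.png',(280,150,520,280),3)
    X,Y,Z=P[...,0],P[...,1],P[...,2]
    def rect(m,l):
        m=cv2.morphologyEx(m.astype(np.uint8),cv2.MORPH_OPEN,np.ones((2,2)))>0
        Q=P[m]; r=cv2.minAreaRect(Q[:,:2].astype(np.float32)*1000); print(n,l,m.sum(),r,'z',np.median(Q[:,2]),'mean',Q.mean(0))
        return Q
    reg=(abs(X-.57)<.15)&(abs(Y+.045)<.16)
    rect(reg&(Z>.122)&(Z<.15),'cover top')
    px=(Z>.09)&(Z<.122)&(X<.51)&(X>.38)&(abs(Y+.045)<.13)
    if px.sum(): print('bar',px.sum(),np.nanmedian(P[px],0), P[px].min(0),P[px].max(0))
    reg=(abs(X-.45)<.12)&(Y>.30)&(Y<.45)
    rect(reg&(Z>.175)&(Z<.2),'lamp top'); rect(reg&(Z>.02)&(Z<.2),'lamp all')
    rect(reg&(Z>.006)&(Z<.05)&(s['pixels'].max(-1)<70),'lamp foot')
    rect(reg&(Z>.08)&(Z<.17),'lamp panel')
E
```

```text
scene cover top 2957 ((466.14361572265625, -14.05987548828125), (96.94878387451172, 384.42340087890625), 39.875244140625) z nan mean [nan nan nan]
bar 210 [ 0.4606 -0.0298  0.1124] [ 0.3806 -0.0999  0.0901] [0.4914 0.0844 0.1218]
scene lamp top 499 ((373.19012451171875, 426.90777587890625), (87.1812515258789, 288.28948974609375), 57.1835823059082) z 0.18387788569492114 mean [0.4372 0.3877 0.1694]
scene lamp all 1167 ((366.10101318359375, 423.8575134277344), (78.32854461669922, 282.3407897949219), 60.05461883544922) z nan mean [nan nan nan]
scene lamp foot 113 ((nan, nan), (0.0, 0.0), 0.0) z nan mean [nan nan nan]
scene lamp panel 584 ((451.5801086425781, 409.33551025390625), (94.92947387695312, 115.73463439941406), 85.762451171875) z nan mean [nan nan nan]
top cover top 1663 ((559.3524169921875, -52.18965148925781), (118.17670440673828, 206.6629638671875), 1.902381420135498) z nan mean [nan nan nan]
bar 190 [ 0.4767 -0.0425  0.1124] [ 0.381  -0.1447  0.09  ] [0.5054 0.0754 0.1216]
top lamp top 326 ((434.164794921875, 378.4439697265625), (65.506103515625, 131.1162567138672), 68.61775207519531) z 0.18268610708886468 mean [0.4342 0.3756 0.1806]
top lamp all 571 ((435.9403381347656, 383.5427551269531), (49.077579498291016, 132.92471313476562), 66.16737365722656) z nan mean [nan nan nan]
top lamp foot 256 ((415.5383605957031, 364.56134033203125), (58.4359130859375, 146.95071411132812), 51.62175750732422) z nan mean [nan nan nan]
top lamp panel 216 ((436.7787780761719, 372.6859436035156), (42.88161849975586, 133.62559509277344), 77.4805908203125) z nan mean [nan nan nan]
```

View pics/crop.png

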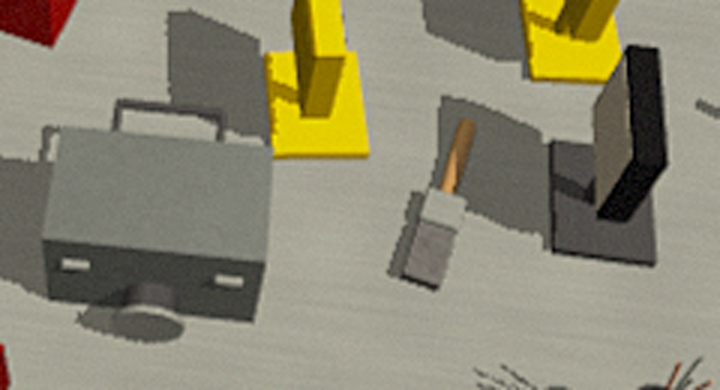

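The crop confirms the choice: the grey housing with its bar at about (170,105) in the crop, and the black lamp with a pale lit face at about (615,140) turned to the housing. Moving off now.

```bash
cat >> h.py <<'E'
def plan(p,yaw=None):
    """print tool-unit shift/turn to bring TCP to world p, tool-x heading yaw(deg)"""
    st=robot.read_state(); q=st['orientation']; M=R.from_quat([q[1],q[2],q[3],q[0]]).as_matrix()
    d=M.T@(np.array(p)-st['tcp_pos'])/0.15; y=np.degrees(np.arctan2(M[1,0],M[0,0]))
    t=0 if yaw is None else -(((yaw-y)+180)%360-180)/120
    print('shift',d.round(3),'turn',round(t,4),'yaw now',round(y,2))
E
python3 -m jog '[[[0.6,-1,-0.8],-0.6],[[0.6,-1,-0.8],-0.6],[[0.6,-1,-0.8],-0.6],[[0.6,-1,-0.8],-0.6],[[0.6,-1,-0.8],-0.6],[[0.6,-1,-0.8],-0.6],[[0.6,-1,-0.8],-0.6],[[0.6,-1,-0.8],-0.6],[[0.6,-1,-0.8],-0.6],[[0.6,-1,-0.8],-0.6],[[0.6,-1,-0.8],-0.6]]' 0.4
python3 -c "
from h import *
plan([.45,-.06,.36],90)"
```

```text
t: 2.12
tcp_pos: [0.2169, -0.4864, 0.3514]
orientation: [0.0, 0.727, 0.686, -0.0]
wrist_force: [-0.5, -0.1, -0.2]
finger_gap: 0.4
gripper_force: 0.0
shift [ 2.929  1.385 -0.057] turn -0.0279 yaw now 86.65
```

```bash

python3 -m jog '[[[1,0.7,0],-0.03],[[1,0.7,0],-0.03],[[1,0.7,0],-0.03],[[1,0.7,0],-0.03],[[1,0.7,0],-0.03]]'
python3 -m jog '[[[1,0.7,0],0],[[1,0.7,0],0],[[1,0.7,0],0],[[1,0.7,0],0],[[1,0.7,0],0]]'
python3 -m jog '[[[0.5,0,0],0],[[0.5,0,0],0],[[0.5,0,0],0],[[0.5,0,0],0]]'
python3 - <<'E'
from h import *
np.set_printoptions(precision=4,suppress=True)
s,P,T,f=snap('wrist'); save(s,'w1.png'); print(T)
for l in('cover_bar','housing'):print(l,[(d['conf'],d['bbox']) for d in robot.recognise('wrist',l)][:2])
X,Y,Z=P[...,0],P[...,1],P[...,2]
m=(Z>.1)&(Z<.12)&(X<.50)&(X>.38)&(abs(Y+.05)<.08)
Q=P[m];print(len(Q),np.median(Q,0),cv2.minAreaRect(Q[:,:2].astype(np.float32)*1000))
m=(Z>.125)&(Z<.14)&(X>.42)&(abs(Y+.05)<.13);Q=P[m];print(len(Q),cv2.minAreaRect(Q[:,:2].astype(np.float32)*1000))
E
```

```text
t: 2.53
tcp_pos: [0.335, -0.3386, 0.3519]
orientation: [0.0, 0.707, 0.707, 0.001]
wrist_force: [0.8, 0.2, -0.5]
finger_gap: 0.404
gripper_force: 0.0
t: 2.95
tcp_pos: [0.4395, -0.1882, 0.3518]
orientation: [0.0, 0.707, 0.707, 0.001]
wrist_force: [-0.4, 0.9, 0.0]
finger_gap: 0.398
gripper_force: 0.0
t: 3.28
tcp_pos: [0.4369, -0.1168, 0.3517]
orientation: [0.0, 0.708, 0.707, 0.0]
wrist_force: [0.7, -1.3, -0.1]
finger_gap: 0.403
gripper_force: 0.0
[[ 1.     -0.0018 -0.0003  0.4375]
 [-0.0018 -0.9562 -0.2926 -0.042 ]
 [ 0.0003  0.2926 -0.9562  0.4941]
 [ 0.      0.      0.      1.    ]]
cover_bar [(0.59, [94.6, 196.3, 242.1, 352.2])]
housing [(0.9, [336.9, 0.0, 506.1, 195.1]), (0.87, [276.6, 340.0, 330.8, 358.5])]
1310 [ 0.4596 -0.0388  0.1136] ((476.0537109375, -47.54452133178711), (48.67026901245117, 107.98451232910156), 0.470825731754303)
21478 ((562.2511596679688, -45.56492614746094), (121.09349060058594, 200.57786560058594), 1.3149281740188599)
```

View pics/w1.png

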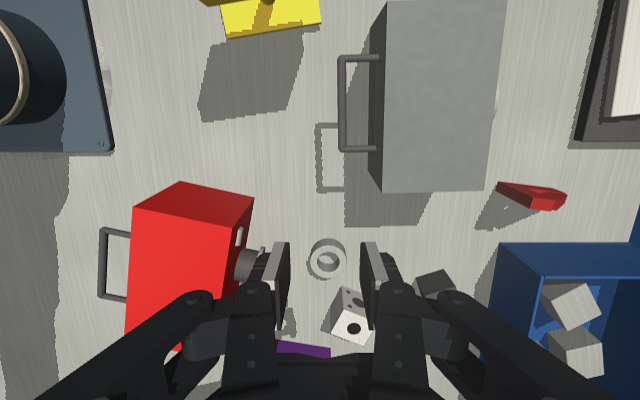

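The wrist view shows the grey cover (385–505, 0–192) and its bar at column 342, rows 55–150. The bar middle is at about (0.457,-0.048,0.110), with housing yaw about +1°.

```bash
python3 -c "
from h import *
plan([.457,-.048,.2],91);plan([.457,-.048,.091],91)"
```

```text
shift [0.479 0.133 1.008] turn -0.0107 yaw now 89.72
shift [0.479 0.133 1.735] turn -0.0107 yaw now 89.72
```

```bash

python3 -m jog '[[[0.48,0.133,0.3],-0.01],[[0.48,0.133,0.6],-0.01],[[0.48,0.133,1],-0.01],[[0.48,0.133,1],-0.01],[[0.48,0.133,1],-0.01],[[0.48,0.133,1],-0.01]]' 0.4
python3 - <<'E'
from h import *
plan([.457,-.048,.091],91)
s,P,T,f=snap('wrist'); save(s,'w2.png')
E
```

```text
t: 3.93
tcp_pos: [0.4551, -0.0472, 0.1982]
orientation: [-0.003, 0.701, 0.713, -0.002]
wrist_force: [-0.9, 0.4, 0.2]
finger_gap: 0.4
gripper_force: 0.0
shift [-0.006  0.017  0.715] turn 0.0002 yaw now 91.02
```

View pics/w2.png

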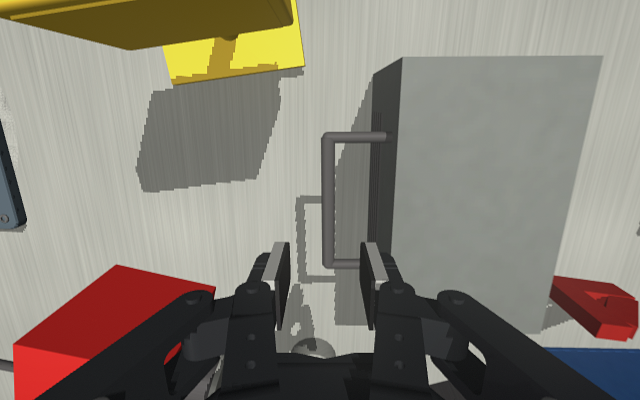

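The bar at column 328 lies midway between the fingers (278 and 372). I'll go down and close.

```bash

python3 -m jog '[[[0,0.02,0.25],0],[[0,0.02,0.5],0],[[0,0.02,0.715],0],[[0,0.02,0.715],0],[[0,0.02,0.715],0],[[0,0.02,0.715],0]]'
python3 -m jog '[[[0,0,0],0],[[0,0,0],0],[[0,0,0],0],[[0,0,0],0],[[0,0,0],0],[[0,0,0],0],[[0,0,0],0],[[0,0,0],0]]' 0
```

```text
t: 4.48
tcp_pos: [0.4614, -0.0471, 0.0961]
orientation: [0.001, 0.701, 0.713, 0.001]
wrist_force: [0.1, 0.4, 0.5]
finger_gap: 0.403
gripper_force: 0.0
t: 5.15
tcp_pos: [0.4569, -0.0474, 0.0955]
orientation: [-0.001, 0.7, 0.714, -0.002]
wrist_force: [-13.1, 0.4, 15.3]
finger_gap: 0.092
gripper_force: 58.8
```

```bash
python3 - <<'E'
import numpy as np
def p(t): return np.array([-165*np.cos(t)+20*np.sin(t),165*np.sin(t)+20*np.cos(t)])
def tab(a): 
    for t in a[1:]: d=(p(t)-p(a[0]))/150; print('[[0,%.3f,%.3f],0]'%(d[0],-d[1]),end=',')
    print()
tab(np.linspace(0,1.2,16)); tab(np.linspace(1.2,1.88,9))
E
```

```text
[[0,0.014,-0.087],0],[[0,0.035,-0.174],0],[[0,0.063,-0.258],0],[[0,0.098,-0.339],0],[[0,0.139,-0.418],0],[[0,0.186,-0.493],0],[[0,0.239,-0.564],0],[[0,0.297,-0.631],0],[[0,0.361,-0.692],0],[[0,0.429,-0.749],0],[[0,0.502,-0.799],0],[[0,0.578,-0.844],0],[[0,0.658,-0.883],0],[[0,0.741,-0.915],0],[[0,0.826,-0.940],0],
[[0,0.092,-0.019],0],[[0,0.186,-0.031],0],[[0,0.280,-0.034],0],[[0,0.374,-0.030],0],[[0,0.467,-0.018],0],[[0,0.559,0.003],0],[[0,0.649,0.031],0],[[0,0.736,0.066],0],
```

```bash

python3 -m jog '[[[0,0.014,-0.087],0],[[0,0.035,-0.174],0],[[0,0.063,-0.258],0],[[0,0.098,-0.339],0],[[0,0.139,-0.418],0],[[0,0.186,-0.493],0],[[0,0.239,-0.564],0],[[0,0.297,-0.631],0],[[0,0.361,-0.692],0]]'
python3 -m jog '[[[0,0.068,-0.057],0],[[0,0.141,-0.107],0],[[0,0.217,-0.152],0],[[0,0.297,-0.191],0],[[0,0.38,-0.223],0],[[0,0.465,-0.248],0]]'
```

```text
t: 5.9
tcp_pos: [0.5078, -0.0462, 0.1994]
orientation: [-0.003, 0.7, 0.714, -0.005]
wrist_force: [-27.0, 0.1, 24.4]
finger_gap: 0.088
gripper_force: 59.7
t: 6.4
tcp_pos: [0.5839, -0.0444, 0.2384]
orientation: [0.001, 0.7, 0.714, 0.001]
wrist_force: [-3.3, 1.2, 3.3]
finger_gap: 0.09
gripper_force: 61.9
```

Swinging with low force. I'll continue over the top.

```bash

python3 -m jog '[[[0,0.092,-0.019],0],[[0,0.186,-0.031],0],[[0,0.28,-0.034],0],[[0,0.374,-0.03],0],[[0,0.467,-0.018],0],[[0,0.559,0.003],0],[[0,0.649,0.031],0],[[0,0.7,0.05],0],[[0,0.7,0.05],0],[[0,0.7,0.05],0]]'
```

```text
t: 7.23
tcp_pos: [0.6896, -0.0419, 0.2292]
orientation: [0.001, 0.7, 0.714, 0.001]
wrist_force: [3.5, 1.2, 5.2]
finger_gap: 0.087
gripper_force: 60.9
```

Cover is at about 1.87 rad. Releasing, lifting, backing off and turning to look into the bays.

```bash

python3 -m jog '[[[0,0,0],0],[[0,0,0],0],[[0,0,0],0],[[0,0,0],0],[[0,0,-0.2],0],[[0,0,-0.4],0],[[0,0,-0.6],0],[[0,0,-0.6],0]]' 0.4
python3 -m jog '[[[0,-1,0],-0.25],[[0,-1,0],-0.25],[[0,-1,0],-0.25],[[0,-1,0],-0.25],[[0,-1,0],-0.25],[[0,-1,0],-0.25]]' 0.5
python3 -m jog '[[[0,-0.4,0],-0.5],[[0,-0.4,0],-0.5],[[0,-0.4,0],-0.5],[[0,-0.4,0],-0.5],[[0,-0.4,0],-0.5],[[0,-0.4,0],-0.5],[[0,-0.4,0],-0.5],[[0,-0.4,0],-0.5],[[0,-0.4,0],-0.5],[[0,-0.4,0],-0.5]]'
python3 - <<'E'
from h import *
plan([.5,-.045,.31],181)
s,P,T,f=snap('wrist'); save(s,'w3.png'); np.savez('w3.npz',P=P)
for l in('filter_grip','filter','blank'):print(l,[(d['conf'],d['bbox']) for d in robot.recognise('wrist',l)][:2])
E
```

```text
t: 7.9
tcp_pos: [0.6904, -0.0417, 0.3241]
orientation: [0.003, 0.7, 0.714, 0.003]
wrist_force: [-0.9, 0.0, 1.2]
finger_gap: 0.4
gripper_force: 0.0
t: 8.4
tcp_pos: [0.5377, -0.0458, 0.3181]
orientation: [0.001, 0.492, 0.871, -0.0]
wrist_force: [1.0, -0.1, -0.1]
finger_gap: 0.502
gripper_force: 0.0
t: 9.23
tcp_pos: [0.4883, -0.0763, 0.3172]
orientation: [0.0, -0.01, 1.0, 0.001]
wrist_force: [-0.4, -0.9, -0.2]
finger_gap: 0.496
gripper_force: 0.0
shift [-0.082  0.207  0.048] turn 0.0009 yaw now -178.89
filter_grip [(0.91, [370.9, 180.6, 396.2, 252.7]), (0.38, [268.3, 267.6, 449.3, 383.6])]
filter [(0.65, [372.6, 181.3, 393.9, 256.1])]
blank [(0.75, [299.1, 182.7, 321.6, 267.5]), (0.7, [269.3, 268.1, 450.4, 380.4])]
```

View pics/w3.png

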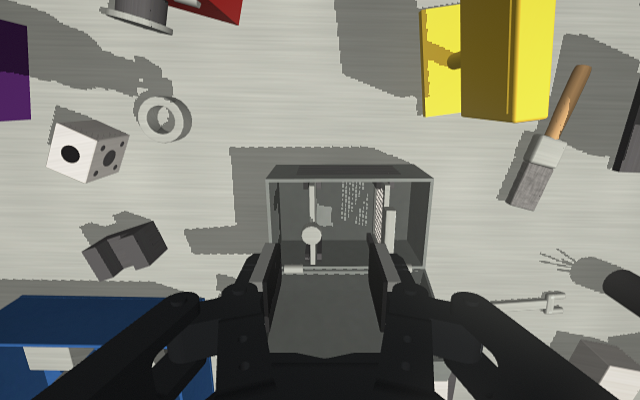

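The cover stands open. The left bay holds the solid plate with the round knob (312,235). The right bay holds the mesh plate (378,210) with its bar grip (390,240), partly behind the finger. I'll locate the grip.

```bash
python3 - <<'E'
from h import *
np.set_printoptions(precision=4,suppress=True)
P=np.load('w3.npz')['P'];X,Y,Z=P[...,0],P[...,1],P[...,2]
reg=(X>.515)&(X<.605)&(Y<.05)&(Y>-.13)
for l,m in(('grips',reg&(Z>.104)&(Z<.126)),('filter',reg&(Z>.104)&(Z<.126)&(Y>-.04)),('knob',reg&(Z>.1)&(Z<.126)&(Y<-.05)),('platetop',reg&(Z>.085)&(Z<.097)&(Y>-.04)&(Y<.03)), ('rim',(Z>.08)&(Z<.1)&(X>.46)&(X<.64)&(Y<.09)&(Y>-.17))):
    Q=P[m]; print(l,len(Q))
    if len(Q): v,u=np.nonzero(m);print(np.median(Q,0),Q.min(0),Q.max(0),cv2.minAreaRect(Q[:,:2].astype(np.float32)*1000),u.min(),u.max(),v.min(),v.max())
E
```

```text
grips 898
[ 0.5577 -0.006   0.1194] [ 0.5307 -0.1018  0.105 ] [0.5845 0.0063 0.1224] ((558.6386108398438, -48.0273551940918), (53.89838790893555, 107.65914154052734), 1.15524423122406) 301 395 207 253
filter 524
[ 0.5524 -0.0011  0.1195] [ 0.5307 -0.0071  0.1051] [0.5845 0.0063 0.1218] ((557.700927734375, -0.2678952217102051), (53.988834381103516, 12.353344917297363), 1.8414795398712158) 382 395 207 253
knob 374
[ 0.5609 -0.0901  0.1194] [ 0.5515 -0.1018  0.105 ] [ 0.5743 -0.0786  0.1224] ((563.1155395507812, -90.19792175292969), (22.957128524780273, 22.76337432861328), 80.19672393798828) 301 321 222 244
platetop 126
[ 0.5277 -0.0026  0.0912] [ 0.5151 -0.0043  0.085 ] [0.5845 0.002  0.0936] ((549.837646484375, -1.2064623832702637), (6.235839366912842, 69.37171173095703), 89.9015884399414) 381 389 190 242
rim 3897
[ 0.5884 -0.0558  0.0897] [ 0.5    -0.1464  0.08  ] [0.64   0.0564 0.0997] ((571.96484375, -44.82970428466797), (139.93453979492188, 200.34446716308594), 1.258244514465332) 265 433 177 285
```

```bash
python3 -c "
from h import *
plan([.561,-.0003,.2],181.2);plan([.561,-.0003,.095],181.2)"
```

```text
shift [-0.497  0.497  0.783] turn -0.002 yaw now -179.04
shift [-0.497  0.497  1.483] turn -0.002 yaw now -179.04
```

```bash

python3 -m jog '[[[-0.25,0.25,0.1],0],[[-0.497,0.497,0.3],0],[[-0.497,0.497,0.55],0],[[-0.497,0.497,0.78],0],[[-0.497,0.497,0.78],0],[[-0.497,0.497,0.78],0],[[-0.497,0.497,0.78],0]]'
python3 - <<'E'
from h import *
plan([.561,-.0003,.095],181.2)
s,P,T,f=snap('wrist'); save(s,'w4.png')
E
```

```text
t: 10.02
tcp_pos: [0.5606, -0.0004, 0.2015]
orientation: [-0.0, -0.009, 1.0, -0.0]
wrist_force: [0.6, -0.2, 1.6]
finger_gap: 0.499
gripper_force: 0.0
shift [-0.003  0.001  0.71 ] turn -0.0011 yaw now -178.94
```

View pics/w4.png

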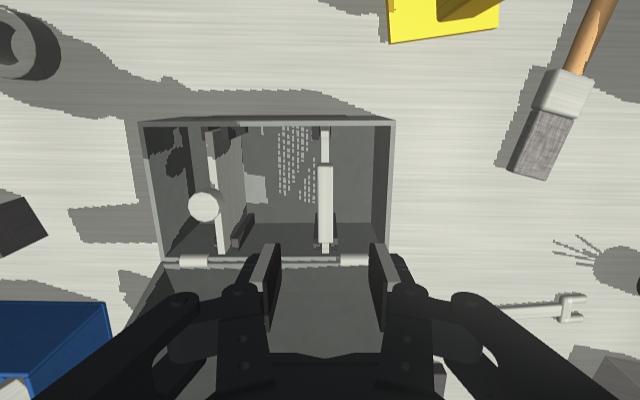

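The filter's bar grip, at column 325 and rows 165–245, is midway between the fingers. Descending and gripping.

```bash

python3 -m jog '[[[0,0,0.2],0],[[0,0,0.4],0],[[0,0,0.6],0],[[0,0,0.71],0],[[0,0,0.71],0],[[0,0,0.71],0]]'
python3 -m jog '[[[0,0,0],0],[[0,0,0],0],[[0,0,0],0],[[0,0,0],0],[[0,0,0],0],[[0,0,0],0],[[0,0,0],0],[[0,0,0],0]]' 0
```

```text
t: 10.57
tcp_pos: [0.5613, -0.0007, 0.0958]
orientation: [0.001, -0.009, 1.0, -0.0]
wrist_force: [-0.6, -0.2, 0.5]
finger_gap: 0.5
gripper_force: 0.0
t: 11.23
tcp_pos: [0.5617, 0.0, 0.0961]
orientation: [0.002, -0.01, 1.0, -0.0]
wrist_force: [-0.8, 0.3, 9.9]
finger_gap: 0.126
gripper_force: 59.0
```

```bash

python3 -m jog '[[[0,0,-0.08],0],[[0,0,-0.16],0],[[0,0,-0.24],0],[[0,0,-0.32],0],[[0,0,-0.4],0],[[0,0,-0.5],0],[[0,0,-0.6],0],[[0,0,-0.75],0],[[0,0,-0.9],0],[[0,0,-1],0],[[0,0,-1],0],[[0,0,-1],0]]'
python3 - <<'E'
from h import *
np.set_printoptions(precision=4,suppress=True)
s,P,T,f=snap('wrist'); save(s,'w5.png')
for l in('lamp',):print(l,[(d['conf'],d['bbox']) for d in robot.recognise('wrist',l)][:3])
for n in ('scene','top'):
    s,P,T,f=snap(n);X,Y,Z=P[...,0],P[...,1],P[...,2]
    px=s['pixels'].astype(int)
    reg=(X>.36)&(X<.52)&(Y>.28)&(Y<.46)
    v,u=np.nonzero(reg&(Z>.06)); print(n,u.min(),u.max(),v.min(),v.max())
    m=reg&(Z>.085)&(Z<.18)   # panel side
    # normals from depth
    dx=np.gradient(P,axis=1);dy=np.gradient(P,axis=0);N=np.cross(dx,dy);N/=np.linalg.norm(N,axis=-1,keepdims=True)
    N*=np.sign(-N[...,1:2])
    ok=m&(abs(N[...,2])<.25)&np.isfinite(N[...,0])
    if ok.sum():
        Q=P[ok];print('face pts',len(Q),np.median(Q,0),'median normal',np.median(N[ok],0))
        Q=Q[:,:2]; 
        l=cv2.fitLine(Q.astype(np.float32),cv2.DIST_HUBER,0,.001,.001).ravel(); print('line',l,np.degrees(np.arctan2(l[1],l[0])),'ext',np.percentile((Q-l[2:])@l[:2],[1,99]))
    t=reg&(Z>.180)&(Z<.195); Q=P[t][:,:2]
    t=t&np.isfinite(Z); Q=P[t][:,:2].astype(np.float32)*1000; print('top',len(Q),np.median(P[t][:,2]),cv2.minAreaRect(Q))
E
```

```text
t: 12.23
tcp_pos: [0.5607, -0.0001, 0.245]
orientation: [0.001, -0.01, 1.0, -0.0]
wrist_force: [0.1, 0.5, -2.6]
finger_gap: 0.124
gripper_force: 58.9
lamp [(0.76, [619.1, 50.0, 638.7, 123.9]), (0.57, [378.0, 1.9, 498.9, 49.8]), (0.16, [204.0, 124.4, 257.3, 235.0])]
scene 478 502 165 224
face pts 592 [0.4682 0.3658 0.1343] median normal [ 0.0004 -0.9748 -0.0082]
line [0.9998 0.0195 0.4489 0.3667] 1.1172204 ext [-0.0703  0.0586]
top 443 0.18412510774641944 ((440.8011474609375, 381.0634765625), (31.359601974487305, 131.85858154296875), 89.2527847290039)
top 182 197 207 245
face pts 237 [0.427  0.364  0.1356] median normal [-0.0198 -0.9844  0.006 ]
line [ 0.9999 -0.0151  0.4518  0.3637] -0.8629167 ext [-0.0795  0.0473]
top 262 0.18445296597746497 ((438.8423767089844, 378.23895263671875), (127.85347747802734, 32.107421875), 1.0607577562332153)
```

View pics/w5.png

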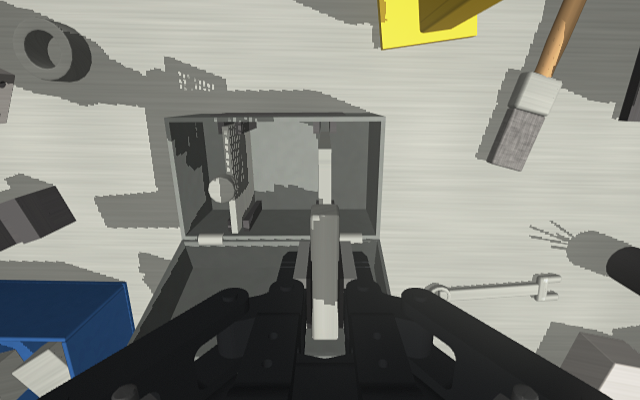

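The filter hangs from the gripper, and the blank with its knob (222,190) is still in its bay. Carrying it round the yellow lamp towards the black one, whose face centre is at about (0.440, 0.365) with yaw about 0.

```bash

python3 -m jog '[[[0,0.15,0],0],[[0,0.3,0],0],[[0,0.45,0],0],[[0,0.6,0],0],[[0,0.75,0],0],[[0,0.9,0],0],[[0,1,0],0],[[0,1,0],0]]'
python3 -m jog '[[[0.1,0.1,0],0],[[0.25,0.2,0],0],[[0.4,0.3,0],0],[[0.55,0.4,0],0],[[0.65,0.5,0],0],[[0.75,0.6,0],0],[[0.75,0.65,0],0],[[0.75,0.65,0],0],[[0.75,0.65,0],0]]'
python3 - <<'E'
from h import *
np.set_printoptions(precision=4,suppress=True)
s,P,T,f=snap('wrist'); save(s,'w6.png');np.savez('w6.npz',P=P,px=s['pixels'])
print(robot.recognise('wrist','lamp'))
X,Y,Z=P[...,0],P[...,1],P[...,2]
t=(X>.34)&(X<.54)&(Y>.33)&(Y<.46)&(Z>.175)&(Z<.2); print('top',t.sum(),cv2.minAreaRect(P[t][:,:2].astype(np.float32)*1000))
t=(X>.34)&(X<.54)&(Y>.33)&(Y<.385)&(Z>.08)&(Z<.178)
Q=P[t][:,:2].astype(np.float32);print('face',len(Q))
if len(Q)>20: l=cv2.fitLine(Q,cv2.DIST_HUBER,0,.001,.001).ravel();print(l,np.degrees(np.arctan(l[1]/l[0])),Q.min(0),Q.max(0))
plan([.44,.285,.245],180)
E
```

```text
t: 13.1
tcp_pos: [0.5564, 0.1542, 0.2436]
orientation: [-0.001, -0.012, 1.0, 0.001]
wrist_force: [0.3, 0.3, -1.8]
finger_gap: 0.129
gripper_force: 58.9
t: 13.85
tcp_pos: [0.4437, 0.2445, 0.2436]
orientation: [-0.0, -0.01, 1.0, -0.0]
wrist_force: [0.1, 0.0, -2.4]
finger_gap: 0.132
gripper_force: 58.9
[{'bbox': [7.1, 0.0, 247.0, 189.3], 'conf': 0.86}, {'bbox': [399.3, 105.3, 574.3, 299.0], 'conf': 0.6}]
top 9804 ((438.8455810546875, 379.37872314453125), (32.5475959777832, 129.53524780273438), 88.95573425292969)
face 9124
[ 0.9998 -0.0175  0.446   0.3642] -1.0000312 [0.3739 0.3622] [0.5036 0.3836]
shift [ 0.022  0.275 -0.01 ] turn 0.0084 yaw now -178.99
```

View pics/w6.png

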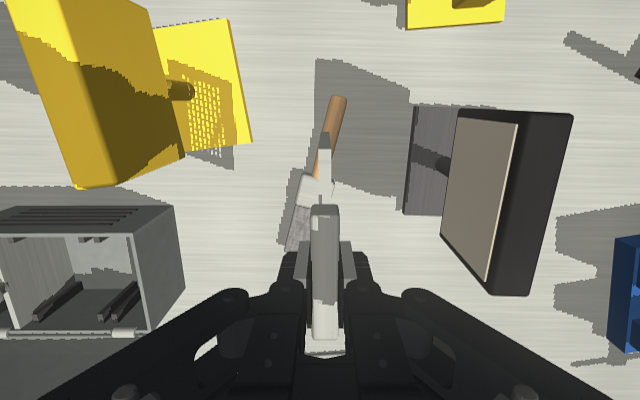

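The wrist view shows the black lamp with its lit face between (440,110) and (518,280) and the plate still in the gripper. The face centre is (0.439,0.364) with yaw −1°. I'll check how the plate sits in the hand.

```bash
python3 - <<'E'
from h import *
np.set_printoptions(precision=4,suppress=True)
d=np.load('w6.npz');P=d['P'];X,Y,Z=P[...,0],P[...,1],P[...,2]
b=(abs(Y-.2445)<.02)&(Z>.12)
v,u=np.mgrid[:400,:640]
for l,m in(('grip',b&(Z>.255)&(u>305)&(u<345)&(v>200)&(v<335)),('plate',b&(Z>.16)&(Z<.25)&(u>300)&(u<350)&(v<205))):
    Q=P[m];print(l,len(Q),np.median(Q,0),Q.min(0),Q.max(0),cv2.minAreaRect(Q[:,:2].astype(np.float32)*1000))
plan([.4376,.2843,.175],179)
E
```

```text
grip 4520 [0.4367 0.2447 0.2673] [0.4126 0.2362 0.255 ] [0.4704 0.2532 0.2892] ((441.3368225097656, 244.98345947265625), (57.70341491699219, 16.969112396240234), 2.008868455886841)
plate 876 [0.4003 0.2438 0.2392] [0.3908 0.2406 0.1648] [0.4179 0.2469 0.2417] ((404.3456726074219, 243.74215698242188), (27.07657241821289, 5.899323463439941), 0.6997432708740234)
shift [0.037 0.271 0.457] turn 0.0168 yaw now -178.99
```

```bash

python3 -m jog '[[[0.01,0.07,0.06],0.017],[[0.02,0.14,0.12],0.017],[[0.03,0.21,0.2],0.017],[[0.03,0.274,0.28],0.017],[[0.03,0.274,0.36],0.017],[[0.03,0.274,0.42],0.017],[[0.03,0.274,0.45],0.017],[[0.03,0.274,0.45],0.017],[[0.03,0.274,0.45],0.017],[[0.03,0.274,0.45],0.017],[[0.03,0.274,0.45],0.017],[[0.03,0.274,0.45],0.017]]'
python3 - <<'E'
from h import *
np.set_printoptions(precision=4,suppress=True)
plan([.4386,.2848,.1763],179)
s,P,T,f=snap('scene'); save(s,'end.png')
X,Y,Z=P[...,0],P[...,1],P[...,2]
m=(abs(Y-.285)<.02)&(Z>.08)&(Z<.165)&(abs(X-.44)<.08);Q=P[m]
if len(Q):print(len(Q),np.median(Q,0),Q.min(0),Q.max(0),cv2.minAreaRect(Q[:,:2].astype(np.float32)*1000))
c=(X>.62)&(X<.75)&(abs(Y+.04)<.13)&(Z>.1);print('cover',P[c].max(0),P[c].min(0))
print(robot.read_state()['joint_vel'])
E
```

```text
t: 14.95
tcp_pos: [0.4381, 0.2861, 0.1771]
orientation: [0.0, 0.008, 1.0, 0.0]
wrist_force: [1.2, 0.2, -2.4]
finger_gap: 0.126
gripper_force: 58.8
shift [-0.003 -0.009  0.005] turn 0.0005 yaw now 179.06
207 [0.4517 0.2863 0.1167] [0.3881 0.2821 0.0898] [0.4921 0.2899 0.1645] ((440.06732177734375, 285.3393859863281), (103.89631652832031, 7.526297092437744), 0.9397602081298828)
cover [0.7037 0.0589 0.247 ] [ 0.6576 -0.1412  0.1   ]
[-0.001   0.004   0.0011 -0.0001  0.0009 -0.0003 -0.0018]
```

View pics/end.png

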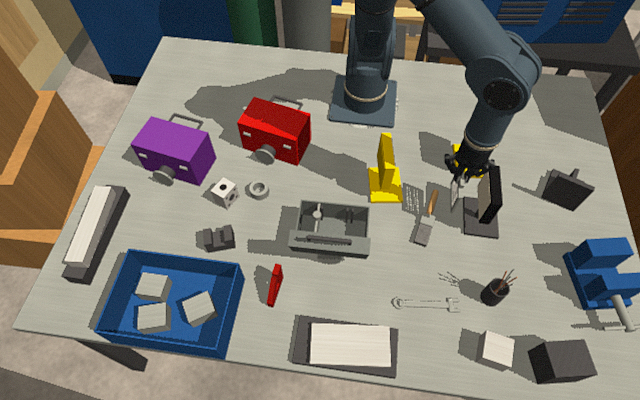

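The plate stands before the lamp at (457,190), about 79 mm from its face. The cover is back at (330,240), the blank's knob is in its bay at (318,212), and the other things are where they were. I'll let it settle and hand in.

```bash

python3 -m jog '[[[0,-0.005,0.005],0],[[0,-0.005,0.005],0],[[0,-0.005,0.005],0],[[0,-0.005,0.005],0],[[0,-0.005,0.005],0],[[0,-0.005,0.005],0],[[0,-0.005,0.005],0],[[0,-0.005,0.005],0]]'
python3 -c "
from workcell import robot
print(robot.close_job())"
```

```text
t: 15.67
tcp_pos: [0.4379, 0.2854, 0.1758]
orientation: [-0.0, 0.008, 1.0, 0.0]
wrist_force: [-0.4, 0.2, -2.3]
finger_gap: 0.127
gripper_force: 58.8
the job is handed in; nothing more can be done
None
```

The job was handed in at 15.7 s: the cover is swung back and staying open, and the arm is holding the mesh filter upright, centred and square to the lamp, about 79 mm from its lit face; the solid plate is still in its bay and the other things look undisturbed.

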